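Seat a vial in the label reader's three-pin nest

ROBOT

A 6-joint arm with a two-finger parallel gripper is mounted at the origin on the work surface. World frame = base frame: x ahead of the robot, y to its left, z up, the work surface at z = 0. Lengths are in mm, angles in rad, forces in N, time in s.
With the tool pointing down it reaches from about 275 to 850 mm from the base axis. Payload 19 kg.
Tool frame: the origin (TCP) lies at the very end of the fingers, on their centre line; the grasp point (between the pads) lies r.tcp_to_grasp behind it (r.tcp_to_grasp is the distance from the TCP to the grasp point, in mm); z points along the fingers, y is the line along which they close (so a half turn about z gives the same grasp; the last joint's range is limited). The gripper opens to 85 mm and grips with 20 to 120 N. Pads are 22 mm wide; open, the fingers measure 114 mm over their backs; the gripper's body (76 mm by 85 mm) begins 54 mm behind the grasp point. The pads swing forward as they close: fully open they stand 13 mm farther back than shut.
Start: joints at [-1.25, 0.15, 1.437, -0, 1.554, -0.134], TCP at [252.557, -516.528, 197.467] pointing down, gripper open.
Joint ranges: [-2.8, 2.8], [-0.68, 2.1], [0.12, 2.68], [-1.39, 4.53], [0.16, 2.79], [-2.81, 2.81]. Speed limits (rad/s): [1.89, 1.89, 2.22, 3.01, 3.01, 3.01].

INTERFACE

Orientations are given as a unit quaternion [x, y, z, w].
In Python, from bench import sense, cams, r gives the robot as it stands. The module is installed in compiled form; this text tells all that it offers.
- The arm moves only by the tool apply_moves, never from a script. Its argument "rows" is one flat list of numbers, 6 for each row, row after row: the shift along the tool's x, y, z in cm, then the turn, a rotation vector about the tool's x, y, z in rad. A call has 1 to 8 rows; each row is the pose to reach, as a shift and turn from the pose commanded when the call began, along the tool's axes at that moment; what a row does not reach only later rows make up. A row lasts 1/8 s, in which the tool goes at most 62.5 mm and 10.7 degrees, less where a joint would pass 70% of its speed; a pose out of reach is approached as far as the arm can. A call with a gripper value outside its range is refused whole. "grip" is the gripper command: -1 is fully open, 1 is shut, values between are in proportion, set as the call begins (left out, the last holds). The fingers move at their own pace and stop on an object; the grip force is fixed at half the most. Time passes only in rows, so rows that repeat a pose let the fingers close. It gives the time, the measured TCP pose, the force, the opening and the grip force at its end, in the units of the state.
- sense(): the state, without advancing time (a new reading comes with each control period).
- cams.capture(name): name is "scene" or "top" or "wrist"; returns a dict with "color" (384x512x3 uint8, red, green, blue), "intrinsics" (3x3 intrinsics, pixels), "k1" (the pictures are not rectified: a ray, as slopes to the right and down, at radius r is drawn at 1 + k1 r^2 times it, then the intrinsics apply), "T" (4x4, takes a point from camera to world coordinates); the wrist camera has in their place "tool_from_camera" (4x4, takes a point from camera to tool coordinates, whose origin is the TCP and whose axes are the flange's). Camera axes: x right, y down, z forward; pixel columns grow to the right and rows downward; lengths in mm; the calibration is good to about 2 mm. A picture is of the moment at which its call begins: read the wrist's pose just before it. There is no depth.
- r.finish_job(): hands the job in; it is judged then, once.
The state is a dict: "clock": time; "joints": joint angles; "dq": joint speeds; "joint_efforts": joint torques, N m; "tcp_pos": TCP position; "tool_rot": TCP orientation; "ft_force": force on the tool from outside, world axes, zero at the start; "wrist_torque": the same for the moment, N m; "gripper_width": opening from 0.0 (shut) to 1.0 (fully open); "grasp_force": force on a finger pad.
Only numpy, scipy, OpenCV 4.12 (cv2) and the standard library are available. Lean on these libraries where they do the work, as an engineer would, in place of code of your own. Each camera call takes 0.05 s, during which the arm holds its last target. There are 200 camera calls.

TASK

Pick out the mid-sized vial, the one whose body fits the reader's three pins, stand it upright on the reader's plate on the open side of the pins, about two finger-widths (30 to 50 mm) short of its home, and let go of it. Then nudge it across the plate until it stands home against all three pins, and back away. Leave the small vial and the wide jar where they stand.

Things in the scene. Friction and masses are not known exactly. Their poses are not given: they have to be found in the camera images.
- vial: The vial to seat: amber glass, paper label, aluminium cap, upright on the bench, 72 mm tall, about 100 g. Plain cylinder 44 mm in diameter up to 50 mm, then a shoulder, a neck and a cap 30 mm wide. Origin at the centre of its underside, z up its axis. Nudge it low (within 25 mm of its foot) or it may tip.
- nest_home (a point): Home of the vial: centre of its foot, on top of the fixed 8 mm plate. x points from the open side into the pins, z up. Plate (mm): x -100 to 95, y -65 to 65. Three steel pins, 10 dia, 30 high, centres 27 from here: (27, 0), (13.5, 23.4), (13.5, -23.4); a 44 mm body at home touches all three. White reader housing behind: x 45 to 90, y -50 to 50, 45 high.
- small_vial: Bystander, to be left alone: an amber vial of the same make, 26 mm in diameter and 55 mm tall, standing on the bench. Origin at the centre of its underside.
- jar: Bystander, to be left alone: a wide amber jar with a white lid, 64 mm in diameter and 52 mm tall, standing on the bench. Origin at the centre of its underside. The three containers swap places between runs, with at least 115 mm between centres.
There are look-alikes about, which are no part of the job. What is shaped like the part that bears nest_home but blue or red is not meant.

How it is judged (in metres and radians):
On the way:
1. The vial stands upright and released on the plate, on the open side of the pins, its centre 10 to 80 mm short of home and within 40 mm of the centre line (x of vial in the frame of nest_home between -0.08 and -0.01 m and y of vial in the frame of nest_home between -0.04 and 0.04 m and z of vial in the frame of nest_home between -0.003 and 0.003 m and angle between vial's own z axis and vertical below 0.1 rad and linear speed of vial below 0.02 m/s and contact force between the fingers and vial below 0.05 N), for 0.2 s.
At the end, for the whole second after the job is handed in: The mid-sized vial stands upright (within 0.1 rad) and at rest on the plate, its centre within 6 mm of home against the three pins; the small vial and the jar are within 20 mm of where they started (horizontal distance between vial and nest_home below 0.006 m and z of vial in the frame of nest_home between -0.003 and 0.003 m and angle between vial's own z axis and vertical below 0.1 rad and linear speed of vial below 0.01 m/s and distance of each of small_vial, jar from where it was at the start of the episode below 0.02 m); the robot touches nothing.
It fails at once if the vial is tipped more than 0.6 rad (angle between vial's own z axis and vertical above 0.6 rad).
It fails at once if the small vial is moved 20 mm or more (distance of small_vial from where it was at the start of the episode above 0.02 m).
It fails at once if the jar is moved 20 mm or more (distance of jar from where it was at the start of the episode above 0.02 m).
It also fails if it takes over 48 s, if anything falls off the work surface, if the arm or the gripper's body presses on something with over 40 N, if the wrist force passes 120 N, or if a joint passes its speed limit or range.

## Working session

There is one attempt and no reset: what is moved stays moved. The work goes in short steps, Python scripts to look and compute and a tool call to move; the robot and the scene stay as the last step left them, time stands still between calls to the robot, and variables do not carry over. Pictures are saved under pics/ and viewed, at most 10 in all, crops included, and the job is handed in when it is done.

Besides the shell and the picture viewer there is one more tool, called after ">>>" as name(argument=value, ...) on one line, values as JSON. apply_moves: Moves the arm, as the interface text tells. Its arguments: {"type":"object","properties":{"rows":{"type":"array"},"grip":{"type":"number"}},"required":["rows"]}

```bash
mkdir -p pics; python3 - <<'E'
from bench import sense,cams,r
import cv2,numpy as np
s=sense();print(s['clock'],s['tcp_pos'],s['tool_rot'],r.tcp_to_grasp)
for n in('top','scene'):
    c=cams.capture(n);cv2.imwrite(f'pics/{n}0.png',c['color'][:,:,::-1]);print(n,c['intrinsics'],c['k1'],c['T'])
    np.savez(f'{n}.npz',**c)
E
```

```text
0.0 [ 252.51201627 -516.28337845  196.88931475] [ 9.74249755e-01  2.25470736e-01 -4.72885158e-05 -6.00575926e-04] 18.700000000000003
top [[462.72693157   0.         250.4325687 ]
 [  0.         462.72693157 188.69471469]
 [  0.           0.           1.        ]] -0.031916528894526563 [[-5.41995080e-02 -9.71033220e-01  2.32716349e-01  3.27330381e+02]
 [-9.98507663e-01  5.11425185e-02 -1.91543898e-02  2.72030058e+01]
 [ 6.69784862e-03 -2.33407216e-01 -9.72356010e-01  1.05135895e+03]
 [ 0.00000000e+00  0.00000000e+00  0.00000000e+00  1.00000000e+00]]
scene [[359.77422737   0.         257.8175289 ]
 [  0.         359.77422737 191.33143807]
 [  0.           0.           1.        ]] 0.03127462418458377 [[-1.09069479e-01  6.30128409e-01 -7.68792584e-01  1.12981785e+03]
 [ 9.93892072e-01  8.22052463e-02 -7.36263993e-02  4.82434529e+01]
 [ 1.68046979e-02 -7.72127247e-01 -6.35245713e-01  5.40860114e+02]
 [ 0.00000000e+00  0.00000000e+00  0.00000000e+00  1.00000000e+00]]
```

View pics/top0.png

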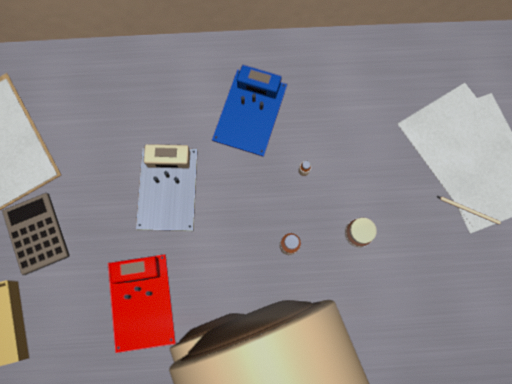

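View pics/scene0.png

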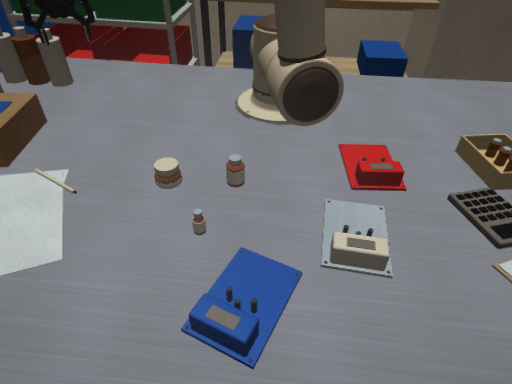

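The top view shows the mid vial at about (291,243), the small vial at (305,168) and the jar at (362,231). The grey plate is at about (167,190), with its pins at (156,180), (167,174) and (177,180). In the scene view the vial is at (235,170) and the grey plate at (356,236). The blue and red ones are decoys.

```bash
cat > h.py <<'E'
import numpy as np,cv2
def ray(c,uv,T=None):
    K=c['intrinsics'];d=np.array([float(c['k1']),0,0,0])
    p=cv2.undistortPoints(np.float64(uv).reshape(-1,1,2),K,d).reshape(-1,2)
    T=c['T'] if T is None else T
    return T[:3,3],np.c_[p,np.ones(len(p))]@T[:3,:3].T
def plane(c,uv,z,T=None):
    o,d=ray(c,uv,T);return o+d*((z-o[2])/d[:,2])[:,None]
def proj(c,P,T=None):
    T=np.linalg.inv(c['T'] if T is None else T)
    return cv2.projectPoints(np.float64(P).reshape(-1,1,3),cv2.Rodrigues(T[:3,:3])[0],T[:3,3],c['intrinsics'],np.array([float(c['k1']),0,0,0]))[0].reshape(-1,2)
E
python3 - <<'E'
from h import *
C={n:dict(np.load(n+'.npz')) for n in('top','scene')}
t=C['top'];im=t['color'];hsv=cv2.cvtColor(im,cv2.COLOR_RGB2HSV)
def crop(c,x,y,w,h,f):
    return cv2.resize(c['color'][y:y+h,x:x+w,::-1],None,fx=f,fy=f,interpolation=cv2.INTER_CUBIC)
a=crop(t,130,138,75,100,5);b=crop(t,265,218,55,50,6)
s=crop(C['scene'],210,145,55,50,5)
W=np.zeros((500,800,3),np.uint8);W[:500,:375]=a;W[:300,380:710]=b;W[300:500,380:600]=s[:200,:220];cv2.imwrite('pics/crop1.png',W)
# pins: dark blobs
g=im.max(2);m=np.zeros_like(g);m[165:190,148:186]=(g[165:190,148:186]<75)
n,l,st,ce=cv2.connectedComponentsWithStats(m)
for i in range(1,n):print('pin',st[i],ce[i],plane(t,ce[i],38)[0].round(1))
# corner guess
print(plane(t,[[142,148],[197,149],[196,230],[137,229]],8).round(1))
print('vial cap',plane(t,[[291.5,241.5]],72).round(1),plane(C['scene'],[[235,159]],72).round(1))
E
```

```text
pin [155 165  23   3  52] [167.28846154 165.69230769] [633.7 193.6  38. ]
pin [165 172   4   5  13] [166.61538462 174.30769231] [613.4 195.3  38. ]
pin [155 178   4   5  13] [156.38461538 179.84615385] [601.6 218.6  38. ]
pin [175 178   4   5  14] [176.5        180.28571429] [598.2 173.2  38. ]
[[689.6 257.9   8. ]
 [680.2 127.7   8. ]
 [487.3 135.3   8. ]
 [496.5 269.2   8. ]]
vial cap [[442.1 -72.8  72. ]] [[452.9 -70.9  72. ]]
```

View pics/crop1.png

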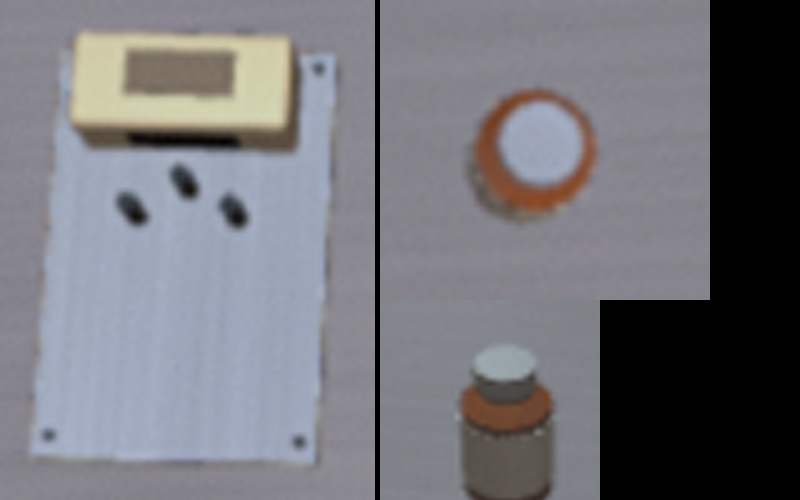

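```bash
python3 - <<'E'
from h import *
C={n:dict(np.load(n+'.npz')) for n in('top','scene')};t=C['top'];s=C['scene']
pc=lambda x,y:((x+.5)/5-.5+130,(y+.5)/5-.5+138)
co=plane(t,[pc(62,53),pc(335,57),pc(316,463),pc(32,457)],8);print(co.round(1))
print('sides',np.linalg.norm(co-np.roll(co,-1,0),axis=1).round(1))
ax=lambda v:np.degrees(np.arctan2(v[1],v[0]))
print('yaw',ax(co[0]-co[3]),ax(co[1]-co[2]),ax(co[3]-co[2])-90)
p=plane(t,[pc(184,182),pc(132,208),pc(234,211)],23)
print('pins',p.round(1),ax(p[1]-p[2])-90, 'cents',ax(p[0]-(p[1]+p[2])/2), [np.linalg.norm(p[i]-p[j]).round(1) for i,j in((0,1),(0,2),(1,2))])
th=np.radians(ax(co[1]-co[2]));e=np.array([np.cos(th),np.sin(th),0])
print('home pins',(p.mean(0)-e*18).round(1),'home plate',(co.mean(0)+2.5*e).round(1))
# scene: dark pins and plate corners
g=s['color'].max(2)
m=np.zeros_like(g);m[222:242,340:376]=g[222:242,340:376]<75
n,l,st,ce=cv2.connectedComponentsWithStats(m)
for i in range(1,n):
  print(st[i],ce[i],plane(s,ce[i],23).round(1), plane(s,[ce[i][0],st[i][1]+1.5],38).round(1))
print('vial',plane(t,[[291.25,241.4]],72).round(1),plane(s,[[234.6,157.2]],72).round(1))
print('jar,small',plane(t,[[363,230]],52).round(1),plane(t,[[305.5,165]],55).round(1))
E
```

```text
[[689.1 257.9   8. ]
 [680.2 128.7   8. ]
 [487.2 142.5   8. ]
 [496.7 271.5   8. ]]
sides [129.5 193.6 129.3 192.9]
yaw -4.030217464868056 -4.105907888932586 -4.206379237646175
pins [[618.4 198.3  23. ]
 [607.3 222.3  23. ]
 [603.4 175.5  23. ]] -4.757607815638536 cents -2.7146260768061516 [np.float64(26.5), np.float64(27.3), np.float64(47.0)]
home pins [591.7 200.   23. ] home plate [590.8 200.    8. ]
[343 225   5   8  25] [345.28 228.76] [[598.5 176.4  23. ]] [[607.5 173.2  38. ]]
[367 229   5   7  28] [369.17857143 232.14285714] [[602.  223.1  23. ]] [[612.7 218.7  38. ]]
[356 232   4   2   7] [357.71428571 232.57142857] [[606.1 200.2  23. ]] [[623.8 195.6  38. ]]
vial [[442.4 -72.3  72. ]] [[445.8 -72.9  72. ]]
jar,small [[ 461.  -232.8   52. ]] [[ 613.9 -118.9   55. ]]
```

```bash
cat >> h.py <<'E'
from scipy.spatial.transform import Rotation as R
def go(p,yaw=-4.1,tilt=0.):
    # tilt>0: wrist leans back (-x of nest), fingertips forward
    from bench import sense
    s=sense();A=R.from_quat(s['tool_rot'])
    B=R.from_euler('z',yaw,degrees=True)*R.from_euler('x',180,degrees=True)*R.from_euler('y',tilt,degrees=True)
    print('t',round(s['clock'],2),'tcp',np.round(s['tcp_pos'],1),'w',round(s['gripper_width'],3),'rows cm,rad',(A.inv().apply(np.array(p)-s['tcp_pos'])/10).round(2),(A.inv()*B).as_rotvec().round(3),'zdir',B.apply([0,0,1]).round(2))
E
python3 -c "
from h import *;go([444,-72.5,150])"
```

```text
t 0.1 tcp [ 252.5 -516.3  196.9] w 1.0 rows cm,rad [ 36.7  -31.45   4.73] [-0.001  0.     0.526] zdir [-0. -0. -1.]
```

>>> apply_moves(rows=[36.7, -31.45, 4.7, 0, 0, 0.526, 36.7, -31.45, 4.7, 0, 0, 0.526, 36.7, -31.45, 4.7, 0, 0, 0.526, 36.7, -31.45, 4.7, 0, 0, 0.526, 36.7, -31.45, 4.7, 0, 0, 0.526, 36.7, -31.45, 4.7, 0, 0, 0.526, 36.7, -31.45, 4.7, 0, 0, 0.526, 36.7, -31.45, 4.7, 0, 0, 0.526], grip=-1)

```text
clock: 1.1
tcp_pos: [444.4, -70.5, 150.3]
tool_rot: [0.999, -0.035, 0.0, -0.0]
ft_force: [1.0, -0.7, 0.8]
gripper_width: 0.997
grasp_force: 0.0
```

```bash
python3 - <<'E'
from h import *
from bench import sense,cams
go([444,-72.5,150])
s=sense();c=cams.capture('wrist');T=np.eye(4);T[:3,:3]=R.from_quat(s['tool_rot']).as_matrix();T[:3,3]=s['tcp_pos'];T=T@c['tool_from_camera']
np.savez('w1.npz',W=T,**c);cv2.imwrite('pics/w1.png',c['color'][:,:,::-1])
print(T.round(2),proj(c,[[444,-72.5,72],[444,-72.5,0]],T))
E
```

```text
t 1.1 tcp [444.4 -70.5 150.3] w 0.997 rows cm,rad [-0.03  0.2   0.03] [-0.    -0.     0.001] zdir [-0. -0. -1.]
[[-7.0000e-02 -9.5000e-01 -3.0000e-01  5.2130e+02]
 [-1.0000e+00  7.0000e-02  2.0000e-02 -7.5950e+01]
 [-0.0000e+00  3.0000e-01 -9.5000e-01  3.2722e+02]
 [ 0.0000e+00  0.0000e+00  0.0000e+00  1.0000e+00]] [[265.13323858 189.53724246]
 [264.64496113 170.08389364]]
```

View pics/w1.png

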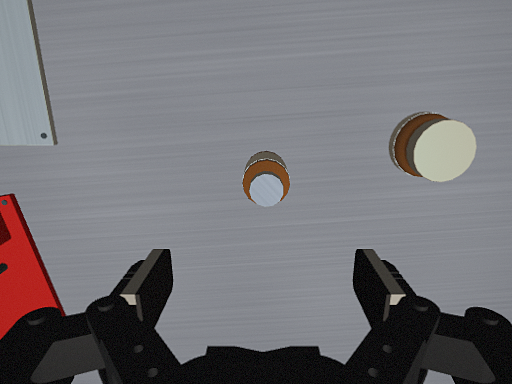

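Cap centre at (267,190), which agrees with the prediction to about 1 mm. The grey plate's near corner is at (57,144).

```bash
python3 - <<'E'
from h import *
c=dict(np.load('w1.npz'));T=c['W']
print(plane(c,[[267,190]],72,T).round(1));k=plane(c,[[57,144]],8,T)[0];print(k.round(1))
a=np.radians(-4.1);print('home from corner',(k[:2]+np.array([[np.cos(a),-np.sin(a)],[np.sin(a),np.cos(a)]])@[100,65]).round(1))
go([443.7,-73.5,12])
E
```

```text
[[443.5 -74.1  72. ]]
[488.6 138.5   8. ]
home from corner [593.  196.2]
t 1.15 tcp [445.7 -66.  149.7] w 1.005 rows cm,rad [-0.15  0.79 13.76] [-0.002  0.     0.003] zdir [-0. -0. -1.]
```

>>> apply_moves(rows=[0, 0.1, 5, 0, 0, 0, 0, 0.1, 5, 0, 0, 0, 0, 0.1, 5, 0, 0, 0, 0, 0.1, 5, 0, 0, 0])

```text
clock: 1.65
tcp_pos: [444.7, -74.4, 102.1]
tool_rot: [0.999, -0.036, 0.001, 0.0]
ft_force: [-0.6, -1.5, -0.4]
gripper_width: 1.002
grasp_force: 0.0
```

```bash
python3 - <<'E'
from h import *
from bench import sense,cams
go([443.7,-73.5,12])
s=sense();c=cams.capture('wrist');T=np.eye(4);T[:3,:3]=R.from_quat(s['tool_rot']).as_matrix();T[:3,3]=s['tcp_pos'];T=T@c['tool_from_camera']
np.savez('w2.npz',W=T,**c)
hsv=cv2.cvtColor(c['color'],cv2.COLOR_RGB2HSV);m=((hsv[...,1]>130)&(hsv[...,0]<15)&(hsv[...,2]>50)).astype(np.uint8)
n,l,st,ce=cv2.connectedComponentsWithStats(m)
for i in range(1,n):
  if st[i][4]>100: print(st[i],ce[i].round(1))
m2=((hsv[...,1]<60)&(hsv[...,2]>170)).astype(np.uint8)
n,l,st,ce=cv2.connectedComponentsWithStats(m2)
for i in range(1,n):
  if st[i][4]>100: print('w',st[i],ce[i].round(1),plane(c,ce[i],72,T).round(1))
print(proj(c,[[443.7,-73.5,72]],T),s['dq'].round(3) if hasattr(s['dq'],'round') else s['dq'])
cv2.imwrite('pics/w2.png',c['color'][:,:,::-1])
E
```

```text
t 1.65 tcp [444.7 -74.4 102.1] w 1.002 rows cm,rad [-0.13 -0.08  9.01] [ 0.    -0.002 -0.   ] zdir [-0. -0. -1.]
[ 412  117   63   74 1186] [431.4 147.8]
[234 173  56  47 983] [261.6 190.2]
[  0 270  22  70 734] [  6.7 308.8]
w [ 438  126   74   73 4138] [474.8 162. ] [[ 468.1 -220.3   72. ]]
w [ 241  192   41   38 1195] [261.4 210.6] [[443.6 -73.3  72. ]]
[[261.66769506 210.45587256]] [ 0.003  0.001  0.006  0.    -0.005 -0.   ]
```

>>> apply_moves(rows=[-0.1, -0.08, 4, 0, 0, 0, -0.1, -0.08, 6.5, 0, 0, 0, -0.1, -0.08, 8.5, 0, 0, 0, -0.1, -0.08, 8.9, 0, 0, 0, -0.1, -0.08, 8.9, 0, 0, 0, -0.1, -0.08, 8.9, 0, 0, 0])

```text
clock: 2.45
tcp_pos: [443.7, -73.1, 12.5]
tool_rot: [0.999, -0.036, 0.001, 0.0]
ft_force: [0.3, 0.4, -0.1]
gripper_width: 0.998
grasp_force: 0.0
```

>>> apply_moves(rows=[0, 0, 0, 0, 0, 0, 0, 0, 0, 0, 0, 0, 0, 0, 0, 0, 0, 0, 0, 0, 0, 0, 0, 0, 0, 0, 0, 0, 0, 0, 0, 0, 0, 0, 0, 0, 0, 0, 0, 0, 0, 0, 0, 0, 0, 0, 0, 0], grip=1)

```text
clock: 3.45
tcp_pos: [443.6, -73.1, 12.3]
tool_rot: [0.999, -0.036, 0.001, 0.0]
ft_force: [-3.1, -0.5, 12.9]
gripper_width: 0.465
grasp_force: 58.9
```

>>> apply_moves(rows=[0, 0, -3, 0, 0, 0, 0, 0, -6, 0, 0, 0, 0, 0, -8, 0, 0, 0, 0, 0, -8, 0, 0, 0])

```text
clock: 3.95
tcp_pos: [443.8, -73.1, 92.6]
tool_rot: [0.999, -0.036, 0.001, 0.0]
ft_force: [1.2, -0.4, -1.1]
gripper_width: 0.469
grasp_force: 60.4
```

```bash
python3 -c "
from h import *;go([551.4,202.4,90])"
```

```text
t 3.95 tcp [443.8 -73.1  92.6] w 0.469 rows cm,rad [  8.78 -28.25   0.27] [ 0.001 -0.002  0.   ] zdir [-0. -0. -1.]
```

>>> apply_moves(rows=[1.5, -5, 0, 0, 0, 0, 3, -10, 0, 0, 0, 0, 4.7, -15, 0, 0, 0, 0, 6.3, -20, 0, 0, 0, 0, 7.8, -25, 0, 0, 0, 0, 8.5, -27.4, 0, 0, 0, 0, 8.8, -28.2, 0.2, 0, 0, 0, 8.8, -28.2, 0.2, 0, 0, 0])

```text
clock: 4.95
tcp_pos: [550.5, 201.8, 88.4]
tool_rot: [0.999, -0.035, -0.001, 0.0]
ft_force: [-0.8, -0.9, -0.5]
gripper_width: 0.461
grasp_force: 60.5
```

>>> apply_moves(rows=[0, 0, 0, 0, 0, 0, 0, 0, 0, 0, 0, 0, 0, 0, 0, 0, 0, 0, 0, 0, 0, 0, 0, 0])

```text
clock: 5.45
tcp_pos: [551.0, 201.9, 89.7]
tool_rot: [0.999, -0.036, 0.0, -0.0]
ft_force: [0.6, 0.2, -0.1]
gripper_width: 0.462
grasp_force: 60.5
```

```bash
python3 - <<'E'
from h import *
from bench import sense,cams
go([551.4,202.4,20.8])
s=sense();c=cams.capture('wrist');T=np.eye(4);T[:3,:3]=R.from_quat(s['tool_rot']).as_matrix();T[:3,3]=s['tcp_pos'];T=T@c['tool_from_camera']
np.savez('w3.npz',W=T,**c)
cv2.imwrite('pics/w3.png',c['color'][:,:,::-1])
a=np.radians(-4.1);M=np.array([[np.cos(a),-np.sin(a)],[np.sin(a),np.cos(a)]])
P=np.array([[27,0],[13.5,23.4],[13.5,-23.4]])@M.T+[591.3,199.5]
print(proj(c,np.c_[P,[38]*3],T).round(1))
E
```

```text
t 5.45 tcp [551.  201.9  89.7] w 0.462 rows cm,rad [ 0.04 -0.05  6.89] [-0. -0.  0.] zdir [-0. -0. -1.]
[[262.1 109. ]
 [229.7 128.4]
 [294.6 128.3]]
```

View pics/w3.png

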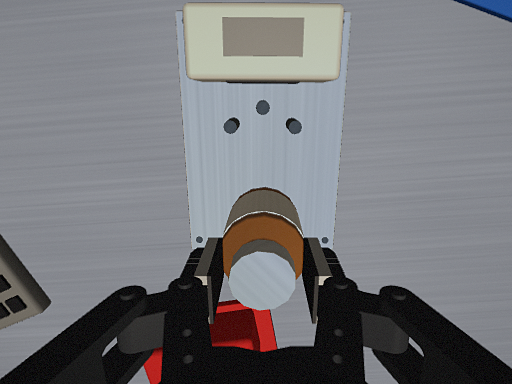

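The pin tops are at (262,107), (231,125) and (294,126), so home is about 1.6 mm farther in, near (593,199.4). The vial hangs upright and centred on the nest's line.

>>> apply_moves(rows=[0, 0, 3, 0, 0, 0, 0, 0, 5, 0, 0, 0, 0, 0, 6.2, 0, 0, 0, 0, 0, 6.6, 0, 0, 0, 0, 0, 6.8, 0, 0, 0, 0, 0, 6.9, 0, 0, 0, 0, 0, 6.9, 0, 0, 0, 0, 0, 6.9, 0, 0, 0])

```text
clock: 6.5
tcp_pos: [551.1, 202.2, 20.8]
tool_rot: [0.999, -0.036, 0.0, -0.0]
ft_force: [0.1, -1.0, 1.1]
gripper_width: 0.462
grasp_force: 60.5
```

>>> apply_moves(rows=[0, 0, 0.04, 0, 0, 0, 0, 0, 0.04, 0, 0, 0])

```text
clock: 6.75
tcp_pos: [551.1, 202.2, 20.5]
tool_rot: [0.999, -0.036, 0.0, -0.0]
ft_force: [-0.3, -2.2, 3.7]
gripper_width: 0.462
grasp_force: 61.2
```

>>> apply_moves(rows=[0, 0, 0, 0, 0, 0, 0, 0, 0, 0, 0, 0, 0, 0, 0, 0, 0, 0, 0, 0, 0, 0, 0, 0, 0, 0, 0, 0, 0, 0, 0, 0, 0, 0, 0, 0], grip=-1)

```text
clock: 7.5
tcp_pos: [550.9, 202.1, 20.1]
tool_rot: [0.999, -0.036, -0.0, -0.0]
ft_force: [0.4, 0.0, -0.3]
gripper_width: 1.001
grasp_force: 0.0
```

>>> apply_moves(rows=[0, 0, -2, 0, 0, 0, 0, 0, -5, 0, 0, 0, 0, 0, -9, 0, 0, 0, 0, 0, -11, 0, 0, 0, 0, 0, -11, 0, 0, 0, 0, 0, -11, 0, 0, 0])

```text
clock: 8.25
tcp_pos: [550.5, 202.0, 129.0]
tool_rot: [0.999, -0.036, -0.001, 0.0]
ft_force: [-0.8, -0.6, -0.6]
gripper_width: 1.001
grasp_force: 0.0
```

```bash
cat > look.py <<'E'
from h import *
from bench import sense,cams
import sys
s=sense();c=cams.capture('wrist');T=np.eye(4);T[:3,:3]=R.from_quat(s['tool_rot']).as_matrix();T[:3,3]=s['tcp_pos'];T=T@c['tool_from_camera']
hsv=cv2.cvtColor(c['color'],cv2.COLOR_RGB2HSV);m=((hsv[...,1]>130)&(hsv[...,0]<15)&(hsv[...,2]>50)).astype(np.uint8)
print('cap if at home',proj(c,[[593,199.4,80]],T),'placed',proj(c,[[551.1,202.2,80]],T))
n=sys.argv[1];cv2.imwrite(f'pics/{n}.png',c['color'][:,:,::-1]);np.savez(n+'.npz',W=T,**c)
go([590.3-65-40,199.6+7.5,131])
E
python3 look.py w4
```

```text
cap if at home [[262.20448037 144.50179159]] placed [[262.4987893 199.4995928]]
t 8.3 tcp [550.4 202.  128.8] w 1.001 rows cm,rad [-6.53 -0.05 -0.21] [0.    0.002 0.   ] zdir [-0. -0. -1.]
```

View pics/w4.png

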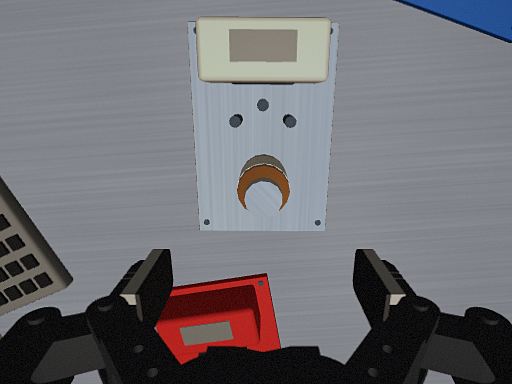

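The vial stands upright and released at (263,197) on the plate, on the open side of the pins. Next I back off behind it with the tool tilted and the fingers partly closed as a cradle.

```bash
python3 -c "
from h import *;go([478.3,207.6,130],tilt=15)"
```

```text
t 8.3 tcp [550.4 202.  128.8] w 1.001 rows cm,rad [-7.23 -0.05 -0.11] [0.    0.263 0.   ] zdir [ 0.26 -0.02 -0.97]
```

>>> apply_moves(rows=[-4, -0.05, 0, 0, 0.13, 0, -7.2, -0.05, 0, 0, 0.26, 0, -7.2, -0.05, 0, 0, 0.26, 0, -7.2, -0.05, 0, 0, 0.26, 0, -7.2, -0.05, 0, 0, 0.26, 0, -7.2, -0.05, 0, 0, 0.26, 0], grip=0.4)

```text
clock: 9.05
tcp_pos: [479.8, 207.6, 129.8]
tool_rot: [0.991, -0.036, 0.129, 0.005]
ft_force: [-0.3, 0.7, -0.6]
gripper_width: 0.303
grasp_force: 0.0
```

```bash
python3 -c "
from h import *;go([478.3,207.6,18],tilt=15)"
```

```text
t 9.05 tcp [479.8 207.6 129.8] w 0.303 rows cm,rad [-3.01  0.   10.76] [ 0.     0.003 -0.   ] zdir [ 0.26 -0.02 -0.97]
```

>>> apply_moves(rows=[-1.4, 0, 5, 0, 0, 0, -2.4, 0, 8.5, 0, 0, 0, -2.9, 0, 10.3, 0, 0, 0, -3.0, 0, 10.75, 0, 0, 0, -3.0, 0, 10.75, 0, 0, 0, -3.0, 0, 10.75, 0, 0, 0])

```text
clock: 9.8
tcp_pos: [478.4, 208.0, 19.5]
tool_rot: [0.991, -0.035, 0.13, 0.004]
ft_force: [-0.5, 0.2, 0.1]
gripper_width: 0.301
grasp_force: 0.0
```

```bash
python3 -c "
from h import *
a=np.radians(-4.1)
for x in (-75,-32): go([593+x*np.cos(a),199.4+x*np.sin(a),18],tilt=15)"
```

```text
t 9.8 tcp [478.4 208.   19.5] w 0.301 rows cm,rad [3.81 0.04 1.18] [-0.001  0.001  0.   ] zdir [ 0.26 -0.02 -0.97]
t 9.8 tcp [478.4 208.   19.5] w 0.301 rows cm,rad [7.97 0.04 2.29] [-0.001  0.001  0.   ] zdir [ 0.26 -0.02 -0.97]
```

>>> apply_moves(rows=[1.93, 0, 0.52, 0, 0, 0, 3.38, 0, 0.91, 0, 0, 0, 3.86, 0, 1.04, 0, 0, 0, 4.35, 0, 1.17, 0, 0, 0, 4.83, 0, 1.29, 0, 0, 0, 5.3, 0, 1.42, 0, 0, 0, 5.3, 0, 1.42, 0, 0, 0, 5.3, 0, 1.42, 0, 0, 0])

```text
clock: 10.8
tcp_pos: [532.3, 204.0, 18.4]
tool_rot: [0.991, -0.035, 0.129, 0.005]
ft_force: [-0.5, 0.2, -0.5]
gripper_width: 0.298
grasp_force: 0.1
```

```bash
python3 look.py w5
```

```text
cap if at home [[263.32159018 101.34420919]] placed [[263.81899697 203.80527844]]
t 10.85 tcp [532.3 204.   18.4] w 0.3 rows cm,rad [ -1.66   0.02 -12.09] [-0.   -0.26  0.  ] zdir [-0. -0. -1.]
```

View pics/w5.png

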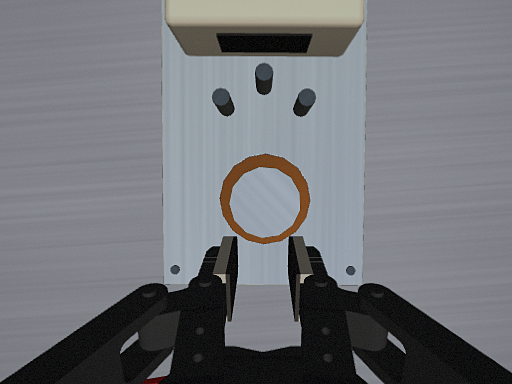

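The vial, with its cap at (265,204), has not moved yet. The finger pads are just behind it at (230,240) and (297,240), centred on it.

>>> apply_moves(rows=[0.29, 0, 0.08, 0, 0, 0, 0.58, 0, 0.155, 0, 0, 0, 0.87, 0, 0.23, 0, 0, 0, 1.16, 0, 0.31, 0, 0, 0, 1.45, 0, 0.39, 0, 0, 0, 1.74, 0, 0.465, 0, 0, 0, 2.03, 0, 0.54, 0, 0, 0, 2.32, 0, 0.62, 0, 0, 0])

```text
clock: 11.85
tcp_pos: [557.1, 202.3, 19.1]
tool_rot: [0.991, -0.035, 0.13, 0.004]
ft_force: [-4.7, -1.4, 13.2]
gripper_width: 0.298
grasp_force: 6.0
```

```bash
cat >> look.py <<'E'
m=((hsv[...,1]>130)&(hsv[...,0]<20)&(hsv[...,2]>50)).astype(np.uint8)
cs=max(cv2.findContours(m,0,1)[0],key=cv2.contourArea);print(cv2.minEnclosingCircle(cs),'body shoulder top z58',plane(c,[cv2.minEnclosingCircle(cs)[0]],58,T).round(1))
E
python3 look.py w6
```

```text
cap if at home [[263.67888007 162.14820003]] placed [[264.16152457 262.36530859]]
t 11.9 tcp [557.6 202.4  19.3] w 0.3 rows cm,rad [ -4.11   0.04 -12.66] [-0.001 -0.262  0.   ] zdir [-0. -0. -1.]
((262.0595703125, 195.86215209960938), 45.32125473022461) body shoulder top z58 [[577.9 201.2  58. ]]
```

```bash
python3 - <<'E'
from h import *
from bench import cams,sense
s=sense();print(np.round(s['ft_force'],1),np.round(s['wrist_torque'],2),s['grasp_force'])
w=cv2.imread('pics/w6.png')[100:384,100:430]
c=cams.capture('scene');x=cv2.resize(c['color'][165:275,290:410,::-1],None,fx=4,fy=4,interpolation=2)
W=np.zeros((440,330+480,3),np.uint8);W[:284,:330]=w;W[:,330:]=x;cv2.imwrite('pics/c2.png',W[:,:800])
E
```

```text
[-3.7 -2.1 11.4] [-0.19  0.19 -0.01] 5.158914579078555
```

View pics/c2.png

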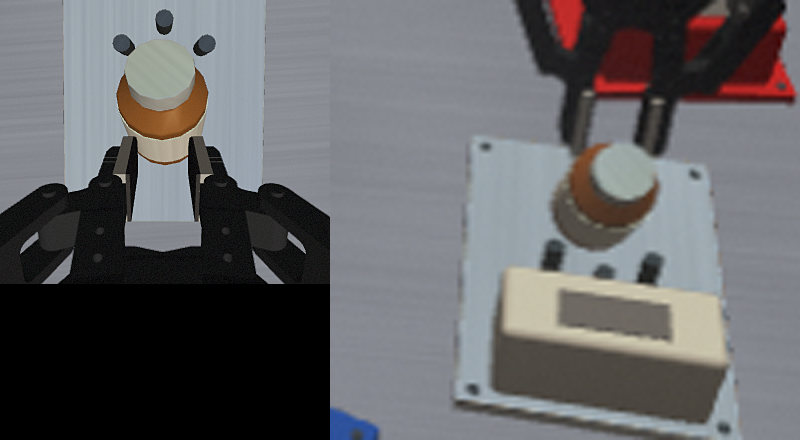

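```bash
cat > tri.py <<'E'
from h import *
def tri(c1,uv1,T1,c2,uv2,T2):
    o1,d1=ray(c1,[uv1],T1);o2,d2=ray(c2,[uv2],T2)
    A=np.c_[d1[0],-d2[0]];k,*_=np.linalg.lstsq(A,o2-o1,rcond=None)
    a=o1+d1[0]*k[0];b=o2+d2[0]*k[1];return (a+b)/2,np.linalg.norm(a-b)
E
python3 - <<'E'
from tri import *
w=dict(np.load('w6.npz'));s=dict(np.load('scene.npz'))
p=tri(w,(260.5,168),w['W'],s,(363.5,207.6),s['T']);print('cap top',p)
print('scene upright at (578,201): foot,cap',proj(s,[[578,201,8],[578,201,80]]).round(1))
print('wrist upright at (578,201): foot rear, cap',proj(w,[[556,202.5,8],[578,201,80],[600,200,8]],w['W']).round(1))
E
```

```text
cap top (array([591.01075167, 201.71193295,  77.00921425]), np.float64(1.6781771127697878))
scene upright at (578,201): foot,cap [[355.3 227.9]
 [362.2 201.9]]
wrist upright at (578,201): foot rear, cap [[262.7 225.5]
 [262.4 198.5]
 [261.7 157.4]]
```

The vial looks tilted forward rather than slid, so I'm backing off slowly along the same line to let it settle.

>>> apply_moves(rows=[-0.2, 0, -0.054, 0, 0, 0, -0.5, 0, -0.134, 0, 0, 0, -0.8, 0, -0.214, 0, 0, 0, -1.1, 0, -0.294, 0, 0, 0, -1.4, 0, -0.375, 0, 0, 0, -1.8, 0, -0.48, 0, 0, 0, -2.3, 0, -0.615, 0, 0, 0, -2.8, 0, -0.75, 0, 0, 0])

```text
clock: 12.95
tcp_pos: [527.2, 204.3, 18.5]
tool_rot: [0.991, -0.035, 0.13, 0.005]
ft_force: [-0.1, -0.7, -0.0]
gripper_width: 0.3
grasp_force: 0.0
```

```bash
python3 look.py w7; python3 - <<'E'
from h import *
from bench import cams
w=cv2.imread('pics/w7.png')[80:364,100:430]
c=cams.capture('scene');np.savez('s7.npz',**c);x=cv2.resize(c['color'][165:275,290:410,::-1],None,fx=4,fy=4,interpolation=2)
W=np.zeros((440,330+480,3),np.uint8);W[:284,:330]=w;W[:,330:]=x;cv2.imwrite('pics/c3.png',W[:,:800])
E
```

```text
cap if at home [[263.26710233  88.59936717]] placed [[263.7781329  191.29313328]]
t 13.0 tcp [526.7 204.4  18.4] w 0.3 rows cm,rad [ -1.12   0.02 -11.95] [-0.   -0.26  0.  ] zdir [-0. -0. -1.]
((264.999267578125, 188.03329467773438), 45.01121520996094) body shoulder top z58 [[551.7 201.5  58. ]]
```

View pics/c3.png

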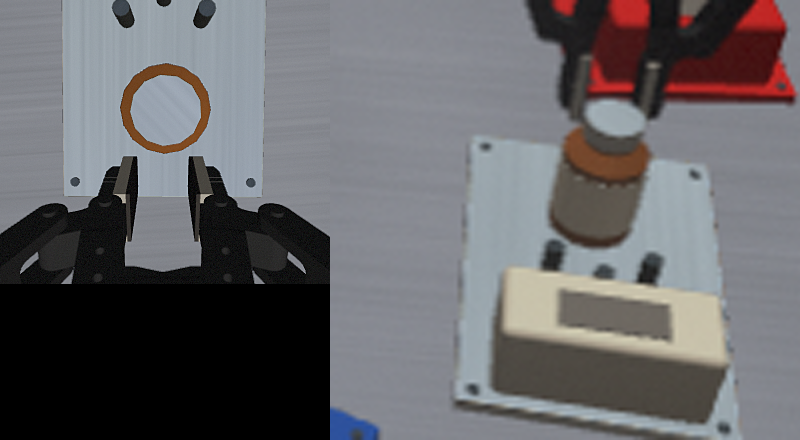

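```bash
python3 - <<'E'
from tri import *
w=dict(np.load('w7.npz'));s=dict(np.load('s7.npz'))
print(tri(w,(291,237),w['W'],s,(351.5,194.5),s['T']),tri(w,(233,238),w['W'],s,(370,193),s['T']))
print('wrist tcp proj',proj(w,[[527,204.3,18.5]],w['W']))
for z in(18,25,30,40): print(z,plane(w,[(291,237),(233,238)],z,w['W']).round(1))
E
```

```text
(array([526.20883119, 189.93854975,  54.48403853]), np.float64(0.7119659568527326)) (array([530.9487509 , 221.18337395,  66.86174308]), np.float64(6.871213337577874))
wrist tcp proj [[262.84576129 226.65207555]]
18 [[519.3 187.4  18. ]
 [521.2 223.2  18. ]]
25 [[520.6 188.   25. ]
 [522.5 222.4  25. ]]
30 [[521.6 188.4  30. ]
 [523.4 221.9  30. ]]
40 [[523.5 189.2  40. ]
 [525.2 220.8  40. ]]
```

```bash
python3 - <<'E'
from tri import *
w=dict(np.load('w3.npz'));A=w['W']@np.linalg.inv(w['tool_from_camera'])
f=lambda p:(A@np.r_[p,1])[:3]
for x in(0,11):
  for z in(0,-10,-20,-30,-40): print(x,z,proj(w,[f([x,22,z]),f([x,-22,z])],w['W']).round(0).tolist())
w=dict(np.load('w7.npz'));A=w['W']@np.linalg.inv(w['tool_from_camera'])
for x in(0,11):
  for z in(0,-10,-20,-30): print('t',x,z,proj(w,[f([x,15,z]),f([x,-15,z])],w['W']).round(0).tolist())
E
```

```text
0 0 [[299.0, 226.0], [227.0, 226.0]]
0 -10 [[301.0, 233.0], [225.0, 233.0]]
0 -20 [[303.0, 241.0], [223.0, 241.0]]
0 -30 [[305.0, 249.0], [221.0, 249.0]]
0 -40 [[308.0, 259.0], [218.0, 259.0]]
11 0 [[299.0, 209.0], [226.0, 209.0]]
11 -10 [[301.0, 215.0], [224.0, 215.0]]
11 -20 [[303.0, 222.0], [222.0, 222.0]]
11 -30 [[306.0, 230.0], [220.0, 230.0]]
11 -40 [[309.0, 238.0], [217.0, 238.0]]
t 0 0 [[287.0, 226.0], [238.0, 226.0]]
t 0 -10 [[289.0, 233.0], [237.0, 233.0]]
t 0 -20 [[290.0, 241.0], [236.0, 241.0]]
t 0 -30 [[292.0, 249.0], [234.0, 249.0]]
t 11 0 [[288.0, 210.0], [238.0, 210.0]]
t 11 -10 [[289.0, 216.0], [237.0, 216.0]]
t 11 -20 [[290.0, 222.0], [235.0, 223.0]]
t 11 -30 [[292.0, 230.0], [234.0, 230.0]]
```

The vial is upright again at (551.7,201.5). The half-open fingers touched too high, because their tips sit well above the TCP. I'll retreat, shut the fingers so they reach full length, and measure where the tip is.

>>> apply_moves(rows=[-3, 0, -0.8, 0, 0, 0, -4.35, 0, -1.17, 0, 0, 0, -3.5, 0, -4, 0, 0, 0, -2.3, 0, -8.9, 0, 0, 0, -2.3, 0, -8.9, 0, 0, 0, -2.3, 0, -8.9, 0, 0, 0, -2.3, 0, -8.9, 0, 0, 0, -2.3, 0, -8.9, 0, 0, 0], grip=1)

```text
clock: 14.05
tcp_pos: [482.3, 207.4, 97.7]
tool_rot: [0.991, -0.035, 0.129, 0.005]
ft_force: [0.5, 0.2, 0.2]
gripper_width: 0.002
grasp_force: 0.0
```

```bash
python3 look.py w8; python3 - <<'E'
from h import *
from bench import cams,sense
s=sense();c=cams.capture('scene');np.savez('s8.npz',**c);p=s['tcp_pos'];print(p)
u=proj(c,[p])[0];w=dict(np.load('w8.npz'));v=proj(w,[p],w['W'])[0];print(u,v)
def cr(im,uv,n,f):
    x,y=[int(k) for k in uv-n//2];x=min(max(x,0),512-n);y=min(max(y,0),384-n);return cv2.resize(im[y:y+n,x:x+n],None,fx=f,fy=f,interpolation=2),(x,y)
a,o1=cr(w['color'][...,::-1],v,200,2);b,o2=cr(c['color'][...,::-1],u,80,5);print(o1,o2)
cv2.imwrite('pics/c4.png',np.hstack([a,b]))
E
```

```text
cap if at home [[262.79108753  53.9808716 ]] placed [[263.11237459 118.42917706]]
t 14.1 tcp [482.3 207.4  97.9] w 0.0 rows cm,rad [ 1.14  0.01 -3.13] [ 0.    -0.259  0.   ] zdir [-0. -0. -1.]
((178.5, 288.5), 57.030792236328125) body shoulder top z58 [[433.8 274.3  58. ]]
[482.34708113 207.41176937  97.86324962]
[361.8780116  166.48559821] [262.72265069 226.26588634]
(162, 126) (321, 126)
```

View pics/c4.png

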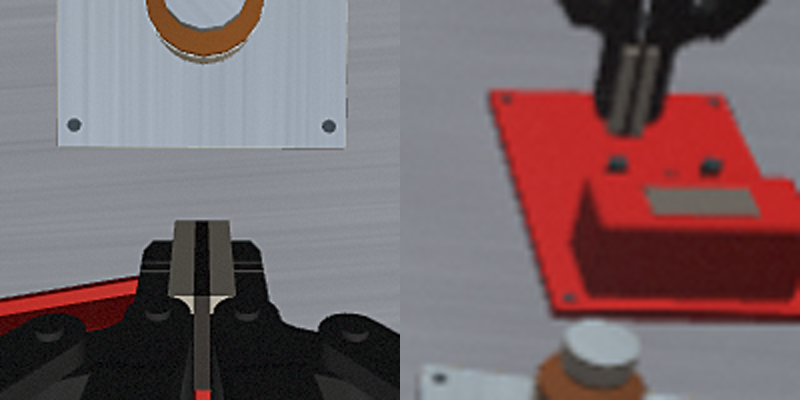

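The shut fingertips are at wrist (263,236) and scene (366,153), while the reported TCP projects to scene (362,166). So the real tip sits above the reported TCP.

```bash
python3 - <<'E'
from tri import *
w=dict(np.load('w8.npz'));s=dict(np.load('s8.npz'));A=w['W']@np.linalg.inv(w['tool_from_camera'])
p,e=tri(w,(263,236),w['W'],s,(365.2,152.8),s['T']);print(p,e,'in tool',np.linalg.inv(A)@np.r_[p,1])
p,e=tri(w,(263,238),w['W'],s,(365.2,153.8),s['T']);print(p,e,'in tool',np.linalg.inv(A)@np.r_[p,1])
E
```

```text
[482.777382   207.21394476 132.73780192] 0.09310230749508953 in tool [  9.46818459   0.13486482 -33.73865052   1.        ]
[481.23410313 207.69531579 129.41928856] 0.67002979643273 in tool [  7.09796768  -0.23700785 -30.93334462   1.        ]
```

```bash
python3 -c "
from h import *
for z in (20,-12): go([502,205.6,z],tilt=15)"
```

```text
t 14.15 tcp [482.4 207.4  98. ] w -0.001 rows cm,rad [-0.1   0.04  8.04] [0.    0.003 0.   ] zdir [ 0.26 -0.02 -0.97]
t 14.15 tcp [482.4 207.4  98. ] w -0.001 rows cm,rad [-0.92  0.04 11.14] [0.    0.003 0.   ] zdir [ 0.26 -0.02 -0.97]
```

>>> apply_moves(rows=[0, 0.04, 3, 0, 0, 0, 0, 0.04, 6, 0, 0, 0, -0.1, 0.04, 8, 0, 0, 0, -0.1, 0.04, 8, 0, 0, 0, -0.1, 0.04, 8, 0, 0, 0])

```text
clock: 14.78
tcp_pos: [502.3, 205.9, 21.8]
tool_rot: [0.991, -0.035, 0.13, 0.004]
ft_force: [-0.7, -0.1, 0.3]
gripper_width: -0.002
grasp_force: 0.0
```

>>> apply_moves(rows=[-0.13, 0, 0.5, 0, 0, 0, -0.26, 0, 1.0, 0, 0, 0, -0.39, 0, 1.45, 0, 0, 0, -0.39, 0, 1.45, 0, 0, 0])

```text
clock: 15.28
tcp_pos: [501.8, 205.7, 5.5]
tool_rot: [0.991, -0.035, 0.129, 0.005]
ft_force: [-0.0, -0.8, 0.8]
gripper_width: 0.0
grasp_force: 0.0
```

```bash
python3 - <<'E'
from tri import *
from bench import cams,sense
import subprocess
s=sense();print(s['tcp_pos'],s['ft_force'])
w=cams.capture('wrist');A=np.eye(4);A[:3,:3]=R.from_quat(s['tool_rot']).as_matrix();A[:3,3]=s['tcp_pos'];T=A@w['tool_from_camera']
hsv=cv2.cvtColor(w['color'],cv2.COLOR_RGB2HSV);m=((hsv[...,1]>130)&(hsv[...,0]<20)&(hsv[...,2]>50)).astype(np.uint8);m[260:]=0;m[:,:200]=0
cs=max(cv2.findContours(m,0,1)[0],key=cv2.contourArea);c,_=cv2.minEnclosingCircle(cs);print(c,plane(w,[c],58,T).round(1))
E
```

```text
[501.79145938 205.65556742   5.54727682] [-0.01080479 -0.76030326  0.75645212]
(263.7933044433594, 131.35430908203125) [[551.7 201.7  58. ]]
```

The TCP is now nominally below the plate top with no contact, which confirms the offset. I'll lower further in small steps.

>>> apply_moves(rows=[-0.13, 0, 0.48, 0, 0, 0, -0.26, 0, 0.96, 0, 0, 0, -0.26, 0, 0.96, 0, 0, 0, -0.26, 0, 0.96, 0, 0, 0])

```text
clock: 15.82
tcp_pos: [502.0, 205.7, -4.0]
tool_rot: [0.991, -0.035, 0.13, 0.005]
ft_force: [0.0, -0.4, 0.9]
gripper_width: 0.002
grasp_force: 0.0
```

>>> apply_moves(rows=[-0.06, 0, 0.24, 0, 0, 0, -0.13, 0, 0.48, 0, 0, 0, -0.18, 0, 0.68, 0, 0, 0, -0.18, 0, 0.68, 0, 0, 0])

```text
clock: 16.32
tcp_pos: [501.9, 205.7, -11.2]
tool_rot: [0.991, -0.035, 0.129, 0.005]
ft_force: [-0.7, -0.2, -0.4]
gripper_width: -0.003
grasp_force: 0.0
```

>>> apply_moves(rows=[0.97, 0, 0.26, 0, 0, 0, 1.74, 0, 0.47, 0, 0, 0, 2.13, 0, 0.57, 0, 0, 0, 2.42, 0, 0.65, 0, 0, 0, 2.7, 0, 0.72, 0, 0, 0, 3.0, 0, 0.8, 0, 0, 0, 3.3, 0, 0.88, 0, 0, 0, 3.6, 0, 0.96, 0, 0, 0])

```text
clock: 17.32
tcp_pos: [539.3, 203.1, -11.0]
tool_rot: [0.991, -0.035, 0.13, 0.005]
ft_force: [-0.2, -0.2, 0.1]
gripper_width: -0.003
grasp_force: 0.2
```

```bash
cat > v.py <<'E'
from tri import *
from bench import cams,sense
s=sense();print(s['clock'],np.round(s['tcp_pos'],1),np.round(s['ft_force'],1))
w=cams.capture('wrist');A=np.eye(4);A[:3,:3]=R.from_quat(s['tool_rot']).as_matrix();A[:3,3]=s['tcp_pos'];T=A@w['tool_from_camera']
hsv=cv2.cvtColor(w['color'],cv2.COLOR_RGB2HSV);m=((hsv[...,1]>130)&(hsv[...,0]<20)&(hsv[...,2]>50)).astype(np.uint8);m[:,:190]=0;m[:,340:]=0
cs=max(cv2.findContours(m,0,1)[0],key=cv2.contourArea);c,rad=cv2.minEnclosingCircle(cs)
b=((hsv[...,1]<70)&(hsv[...,2]>140)).astype(np.uint8);k=np.zeros_like(b);cv2.circle(k,(int(c[0]),int(c[1])),int(rad),1,-1)
n,l,st,ce=cv2.connectedComponentsWithStats(b&k);i=1+st[1:,4].argmax()
print('shoulder',plane(w,[c],58,T).round(1),'cap',plane(w,[ce[i]],80,T).round(1),st[i])
sc=cams.capture('scene')
p=plane(w,[c],58,T)[0]; a=np.radians(-4.1);d=p[:2]-[593,199.4];print('nest',d@[np.cos(a),np.sin(a)],d@[-np.sin(a),np.cos(a)])
E
python3 v.py
```

```text
17.325 [539.3 203.1 -11. ] [-0.2 -0.2  0.1]
shoulder [[563.1 200.6  58. ]] cap [[563.  200.6  80. ]] [ 220  151   91   91 6428]
nest -29.899408495078273 -0.9089092658259237
```

It is sliding upright. 30 mm to go.

>>> apply_moves(rows=[0.35, 0, 0.094, 0, 0, 0, 0.7, 0, 0.188, 0, 0, 0, 1.05, 0, 0.28, 0, 0, 0, 1.4, 0, 0.375, 0, 0, 0, 1.75, 0, 0.47, 0, 0, 0, 2.1, 0, 0.56, 0, 0, 0, 2.35, 0, 0.63, 0, 0, 0, 2.5, 0, 0.67, 0, 0, 0])

```text
clock: 18.42
tcp_pos: [565.1, 201.2, -11.1]
tool_rot: [0.991, -0.035, 0.13, 0.005]
ft_force: [-0.4, -0.3, 0.5]
gripper_width: -0.002
grasp_force: 0.4
```

```bash
python3 v.py
```

```text
18.425 [565.1 201.2 -11.1] [-0.4 -0.3  0.5]
shoulder [[588.7 198.2  58. ]] cap [[588.5 198.2  80. ]] [ 221  151   92   92 6448]
nest -4.194517381093001 -1.5114417197775172
```

Now a slow push until the force rises.

>>> apply_moves(rows=[0.1, 0, 0.027, 0, 0, 0, 0.2, 0, 0.054, 0, 0, 0, 0.3, 0, 0.08, 0, 0, 0, 0.4, 0, 0.107, 0, 0, 0, 0.4, 0, 0.107, 0, 0, 0])

```text
clock: 19.15
tcp_pos: [568.0, 201.3, -11.4]
tool_rot: [0.991, -0.035, 0.128, 0.004]
ft_force: [-13.7, 3.6, 8.7]
gripper_width: 0.001
grasp_force: 6.9
```

```bash
python3 v.py
```

```text
19.15 [568.  201.3 -11.4] [-13.7   3.6   8.7]
shoulder [[590.9 198.1  58. ]] cap [[590.8 198.1  80. ]] [ 222  153   91   92 6467]
nest -1.9724794830042454 -1.4577877617036619
```

>>> apply_moves(rows=[-0.3, 0, -0.08, 0, 0, 0, -0.8, 0, -0.214, 0, 0, 0, -2, 0, -0.535, 0, 0, 0, -4, 0, -1.07, 0, 0, 0, -6, 0, -1.6, 0, 0, 0, -6, 0, -1.6, 0, 0, 0, -6, 0, -1.6, 0, 0, 0, -6, 0, -1.6, 0, 0, 0])

```text
clock: 20.25
tcp_pos: [507.6, 205.3, -11.0]
tool_rot: [0.991, -0.035, 0.13, 0.005]
ft_force: [-0.0, -0.3, -0.2]
gripper_width: 0.0
grasp_force: 0.0
```

```bash
python3 v.py; python3 - <<'E'
from h import *
from bench import cams,sense
s=sense();w=cams.capture('wrist');A=np.eye(4);A[:3,:3]=R.from_quat(s['tool_rot']).as_matrix();A[:3,3]=s['tcp_pos'];T=A@w['tool_from_camera']
g=w['color'].max(2)
a=np.radians(-4.1);M=np.array([[np.cos(a),-np.sin(a)],[np.sin(a),np.cos(a)]])
P=np.array([[27,0],[13.5,23.4],[13.5,-23.4]])@M.T+[593,199.4]
pr=proj(w,np.c_[P,[38]*3],T);print(pr.round(1))
m=(g<105).astype(np.uint8);m[200:]=0
n,l,st,ce=cv2.connectedComponentsWithStats(m)
for i in range(1,n):
  if st[i][4]>15: print(st[i],ce[i].round(1))
cv2.imwrite('pics/w9.png',w['color'][:,:,::-1])
E
```

```text
20.25 [507.6 205.3 -11. ] [-0.  -0.3 -0.2]
shoulder [[589.8 198.3  58. ]] cap [[585.6 198.6  80. ]] [ 220    0   93   53 3902]
nest -3.1590158309723666 -1.3407014061086706
[[262.1  -9.5]
 [209.6  21.4]
 [314.7  21.3]]
[200   6  21  46 350] [208.   24.9]
[315  13  11  22 101] [321.6  22.4]
[ 222   18   91   48 1013] [265.2  50.8]
[212  53 105  45 389] [260.8  85.2]
[219  74  75  45 825] [251.2 103.6]
```

>>> apply_moves(rows=[1.2, 0, -4.5, 0, 0, 0, 2.85, 0, -10.6, 0, 0, 0, 3.6, 0, -13.5, 0, -0.13, 0, 3.6, 0, -13.5, 0, -0.26, 0, 3.6, 0, -13.5, 0, -0.26, 0, 3.6, 0, -13.5, 0, -0.26, 0, 3.6, 0, -13.5, 0, -0.26, 0, 3.6, 0, -13.5, 0, -0.26, 0])

```text
clock: 21.4
tcp_pos: [506.8, 205.5, 128.8]
tool_rot: [0.999, -0.035, 0.0, -0.0]
ft_force: [-0.8, -0.7, 0.3]
gripper_width: 0.005
grasp_force: 0.0
```

```bash
cat > f.py <<'E'
from h import *
from bench import cams,sense
s=sense();print(s['clock'],np.round(s['tcp_pos'],1));w=cams.capture('wrist');A=np.eye(4);A[:3,:3]=R.from_quat(s['tool_rot']).as_matrix();A[:3,3]=s['tcp_pos'];T=A@w['tool_from_camera']
im=w['color'];hsv=cv2.cvtColor(im,cv2.COLOR_RGB2HSV)
a=np.radians(-4.1);M=np.array([[np.cos(a),-np.sin(a)],[np.sin(a),np.cos(a)]])
P=np.array([[27,0],[13.5,23.4],[13.5,-23.4]])@M.T+[593,199.4]
print('pred',proj(w,np.c_[P,[38]*3],T).round(1).tolist(),'vial cap,shoulder',proj(w,[[593,199.4,80],[593,199.4,58]],T).round(1).tolist())
m=(im.max(2)<120).astype(np.uint8);m[200:]=0
n,l,st,ce=cv2.connectedComponentsWithStats(m)
for i in range(1,n):
  if 15<st[i][4]<2500: print(st[i],ce[i].round(1))
m=((hsv[...,1]>130)&(hsv[...,0]<20)&(hsv[...,2]>50)).astype(np.uint8);m[:,:220]=0;m[:,310:]=0;m[220:]=0
cs=max(cv2.findContours(m,0,1)[0],key=cv2.contourArea);c,rad=cv2.minEnclosingCircle(cs)
b=((hsv[...,1]<70)&(hsv[...,2]>140)).astype(np.uint8);k=np.zeros_like(b);cv2.circle(k,(int(c[0]),int(c[1])),int(rad),1,-1)
n,l,st,ce=cv2.connectedComponentsWithStats(b&k);i=1+st[1:,4].argmax()
print('shoulder',c,rad,plane(w,[c],56,T).round(1),'cap',st[i],ce[i],plane(w,[ce[i]],80,T).round(1))
np.savez('f.npz',W=T,**w)
E
python3 f.py
```

```text
21.4 [506.8 205.5 128.8]
pred [[262.8, 46.5], [233.5, 65.0], [292.1, 65.0]] vial cap,shoulder [[262.8, 80.5], [262.8, 81.8]]
[ 197   16  132   14 1305] [262.1  23. ]
[228  41  53  51 568] [249.6  62.1]
[286  60  13  15 110] [292.5  65.9]
[  0 148  36  52 917] [ 11.9 181.6]
[202 178   6   6  29] [204.4 180.7]
[318 179   6   6  28] [320.2 181.5]
shoulder (264.27777099609375, 83.98148345947266) 30.10491371154785 [[591.4 198.4  56. ]] cap [ 244   61   42   46 1487] [264.65702757  83.50571621] [[591.  198.3  80. ]]
```

```bash
python3 -c "
from bench import r,sense
print(r.finish_job(),sense()['clock'])"
```

```text
the job is handed in; nothing more can be done
the job is handed in; nothing more can be done
```

The mid-sized vial is upright at home against the pins, about 1 mm from home as measured by the wrist camera; the job was handed in at about 21.5 s, but the first nudge hit too high and tipped the vial to roughly 0.5 rad (limit 0.6) before I backed off, it settled upright, and I redid it lower.

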